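Set the warmer to keep-warm, then lift and quarter-turn the dish with its tea ball

ROBOT

A 6-joint arm with a two-finger parallel gripper is mounted at the origin on the work surface. World frame = base frame: x ahead of the robot, y to its left, z up, the work surface at z = 0. Lengths are in m, angles in degrees, forces in N, time in s.
With the tool pointing down it reaches from about 0.35 to 1 m from the base axis. Payload 7.1 kg.
Tool frame: the origin (TCP) lies at the very end of the fingers, on their centre line; the grasp point (between the pads) lies 19 mm behind it (robot.tcp_to_grasp is the distance from the TCP to the grasp point, in m); x points along the fingers, z is the direction in which the jaws open and shut, and the axes are right-handed (so a half turn about x gives the same grasp; the last joint's range is limited). The gripper opens to 85 mm and grips with 20 to 120 N. Pads are 22 mm wide; open, the fingers measure 114 mm over their backs; the gripper's body (76 mm by 85 mm) begins 54 mm behind the grasp point. The pads swing forward as they close: fully open they stand 13 mm farther back than shut.
Start: joints at [-64.63, 24.242, 93.386, -0, 62.372, -1.089], TCP at [0.278, -0.56, 0.231] pointing down, gripper open.
Joint ranges: [-172.04, 172.04], [-51.8, 120.97], [4.93, 147.93], [-75.15, 255.16], [6.16, 154.13], [-145.62, 145.62]. Speed limits (degrees/s): [136.94, 136.94, 172.46, 180, 180, 180].

INTERFACE

Orientations are given as a 3x3 rotation matrix whose columns are the frame's x, y, z axes.
In Python, from workcell import robot gives the robot as it stands.
- The arm moves only by the shell command python3 -m handwheel 'ROWS' [FORCE]. ROWS is JSON, a list of rows, each an object with "delta_pos": the shift along the world's x, y, z in cm, a list of three; "angular": the turn, a rotation vector about the world's x, y, z in rad, a list of three; "jaw": the closure, from 0 (fully open) to 1 (shut). A call has 1 to 8 rows; each row is the pose to reach, as a shift and turn from the pose commanded when the call began; what a row does not reach only later rows make up. A row lasts 1/10 s, in which the tool goes at most 50 mm and 8.59 degrees, less where a joint would pass 70% of its speed; a pose out of reach is approached as far as the arm can. A call with a gripper value outside its range is refused whole. The fingers move at their own pace and stop on an object; FORCE is the grip in N (left out, the last holds). Time passes only in rows, so rows that repeat a pose let the fingers close. It gives the time, the measured TCP pose, the force and the opening at its end, in the units of the state.
- robot.state(): the state, without advancing time (a new reading comes with each control period).
- robot.camera(name): name is "scene" or "top"; returns a dict with "image" (480x640x3 uint8, blue, green, red), "range_z" (480x640 float32, m along the optical axis (not along the pixel's ray), 0 where there is no reading), "mtx" (3x3 intrinsics, pixels), "k1" (the pictures are not rectified: a ray, as slopes to the right and down, at radius r is drawn at 1 + k1 r^2 times it, then the intrinsics apply), "camera_from_world" (4x4, takes a point from world to camera coordinates). Camera axes: x right, y down, z forward; pixel columns grow to the right and rows downward; lengths in m; the calibration is good to about 2 mm. A picture is of the moment at which its call begins.
- robot.job_done(): hands the job in, once; it reports no verdict.
The state is a dict: "t": time; "joint_positions": joint angles; "qd": joint speeds; "effort": joint torques, N m; "tool_pos": TCP position; "eef_rot": TCP orientation; "wrist_force": force on the tool from outside, world axes, zero at the start; "wrist_torque": the same for the moment, N m; "finger_gap": finger opening in m.
Only numpy, scipy, OpenCV 4.12 (cv2) and the standard library are available. Lean on these libraries where they do the work, as an engineer would, in place of code of your own. Each camera call takes 0.05 s, during which the arm holds its last target. There are 200 camera calls.

TASK

Turn the food warmer's dial to its one long mark (keep-warm; the other marks are dots). After that, take the dish by its overhead handle, lift it straight up about a hand's breadth above the hot plate, and only then, in the air, give it a quarter turn so that the handle runs along the warmer's length and an ear faces the helper across the cart. Keep the dish level and the loose tea ball in its middle all the way, leave the bottle, bowls and lid where they are, and finish while still holding the dish steady above the hot plate.

Things in the scene. Friction and masses are not known exactly. Their poses are not given: they have to be found in the camera images.
- warmer: Flat aluminium food warmer fixed on the cart, 260 mm (its x) by 420 mm (its y, its length) by 45 mm high. Origin: centre of its underside. A round dark hot plate (164 mm across, its top 50 mm above the cart) lies towards its +y end, the dial towards its -y end.
- plate_middle (a point): Centre of the hot plate's top: 85 mm along +y from the warmer's origin, 50 mm up.
- dial_grip (a point): On the dial's upright axis (125 mm along -y from the warmer's origin), 82 mm above the cart: where to grip. The dial is a black disc 48 mm across with an upright bar grip 46 mm long, 14 mm wide, from 59 to 89 mm above the cart, a white pointer line at one end. This frame's x axis lies along the bar and turns with it; the pointer end is -x.
- dial (a joint): Dial angle, rad, 0 to 1.8, growing clockwise from above. It clicks into rests at 0, 0.6, 1.2, 1.8 and stays there when let go (under 0.2 N m to turn); starts at or near 1.2 or 1.8. Marks on the warmer's top, on the dial's -x side: long line (20 mm) at 0.6, 6 mm dots at the others. From above, counter-clockwise from the warmer's +x, the pointer stands at pi + 0.9 - joint.
- dish: White porcelain dish, 170 mm across, 31 mm high, 0.32 to 0.5 kg, loose on the hot plate. Origin: centre of its underside; z up. A rigid overhead handle (steel bows, wooden grip on top) spans it along its x axis; two small ears stand out at +y and -y, to 106 mm from the centre. It starts with its x axis (handle) along the warmer's x axis, within 3 degrees.
- dish_grip (a point): Centre of the wooden grip on top of the dish's handle, 125 mm above the dish's underside, right over its middle: a bar 72 mm long (along the dish's x), 16 mm wide, 20 mm high.
- dish_middle (a point): Middle of the dish's inner floor, 8 mm above its underside: a small flat 16 mm across, from which the inside rises at 6 degrees, steeper near the rim.
- tea_ball_center (a point): Centre of the steel tea ball, 38 mm across, 50 g, lying loose in the middle of the dish.
- bottle: Frosted plastic push-dispenser bottle, 68 mm across, 190 mm high; bystander. Origin: centre of its underside.
- bowls: Orange plastic bowl nested in a larger one, 190 mm across, 71 mm high, with a porcelain spoon standing in it to about 100 mm; bystander. Origin: centre of the underside.
- lid: Round wooden lid, 170 mm across, 40 mm high with its knob; bystander. Origin: centre of its underside.
Not all that is in view belongs to the job. Several things have the shape of the dish; the one meant has the colours described above.

How it is judged:
By the outcome, as a careful person would: the job done as asked, in the order asked, and still so for the second after the job is handed in, while the arm keeps its last pose, push and grip.
It also fails if it takes over 48 s, if anything falls off the work surface, if the arm or the gripper's body presses on something with over 40 N, if the wrist force passes 120 N, or if a joint passes its speed limit or range.

## Working session

There is one attempt and no reset: what is moved stays moved. The work goes in short steps, Python scripts to look and compute and a shell command to move; the robot and the scene stay as the last step left them, time stands still between calls to the robot, and variables do not carry over. Pictures are saved under pics/ and viewed, about 8 in all and at most 12, crops included, and the job is handed in when it is done.

```bash
ls; mkdir -p pics; cat > h.py <<'E'
import numpy as np,cv2
from workcell import robot
def cam(n):
    c=robot.camera(n); return c
def rays(c,uv):
    uv=np.asarray(uv,float).reshape(-1,1,2)
    d=np.array([c["k1"],0,0,0,0],float)
    s=cv2.undistortPoints(uv,np.array(c["mtx"],float),d).reshape(-1,2)
    T=np.linalg.inv(np.array(c["camera_from_world"]))
    return T[:3,3],np.c_[s,np.ones(len(s))]@T[:3,:3].T
def plane(c,uv,z):
    o,d=rays(c,uv); return o+d*((z-o[2])/d[:,2])[:,None]
def depthpts(c,uv):
    uv=np.asarray(uv).reshape(-1,2); o,d=rays(c,uv)
    z=c["range_z"][uv[:,1].astype(int),uv[:,0].astype(int)]
    return o+d*z[:,None]
def proj(c,P):
    P=np.asarray(P,float).reshape(-1,3); T=np.array(c["camera_from_world"])
    q=P@T[:3,:3].T+T[:3,3]
    return cv2.projectPoints(q,np.zeros(3),np.zeros(3),np.array(c["mtx"],float),np.array([c["k1"],0,0,0,0],float))[0].reshape(-1,2)
E
python3 - <<'E'
from h import *
for n in("scene","top"):
    c=cam(n); cv2.imwrite(f"pics/{n}0.png",c["image"]); T=np.linalg.inv(c["camera_from_world"]); print(n,T.round(3).tolist(),c["mtx"],c["k1"])
s=robot.state(); print(s)
E
```

```text
pics
scene [[0.597, 0.422, -0.682, 1.519], [0.802, -0.294, 0.52, -0.8], [0.019, -0.857, -0.514, 0.908], [0.0, 0.0, 0.0, 1.0]] [[569.42964753   0.         328.98066871]
 [  0.         569.42964753 235.11892761]
 [  0.           0.           1.        ]] 0.0051393623404764515
top [[0.017, -0.996, 0.09, 0.389], [-1.0, -0.018, -0.019, -0.005], [0.02, -0.09, -0.996, 1.475], [0.0, 0.0, 0.0, 1.0]] [[448.07805747   0.         320.9155755 ]
 [  0.         448.07805747 232.52481873]
 [  0.           0.           1.        ]] -0.06754847057462249
{'t': 0.1, 'joint_positions': array([-6.46299951e+01,  2.42797003e+01,  9.34270500e+01,  8.77119365e-05,
        6.23708283e+01, -1.08891166e+00]), 'qd': array([-0.00322497, -0.13131479, -0.11225131,  0.02732068,  0.07605916,
       -0.00061408]), 'effort': array([-4.30365926e-04, -5.58420289e+01, -2.82445157e+01, -9.63549633e-05,
        2.95674472e-03, -1.69180885e-05]), 'tool_pos': array([ 0.27828528, -0.55908545,  0.23062728]), 'eef_rot': array([[-5.78912840e-04,  8.95254398e-01,  4.45554965e-01],
       [ 1.22400217e-03,  4.45555340e-01, -8.95253562e-01],
       [-9.99999083e-01,  2.70864596e-05, -1.35373103e-03]]), 'wrist_force': array([-0.27565421,  0.5620317 ,  0.00645948]), 'wrist_torque': array([-0.01850878,  0.05806972,  0.0208959 ]), 'finger_gap': 0.0854214885716945}
```

View pics/scene0.png

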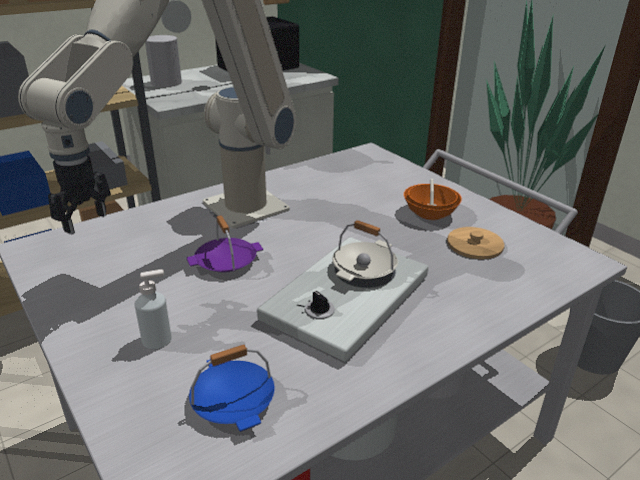

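View pics/top0.png

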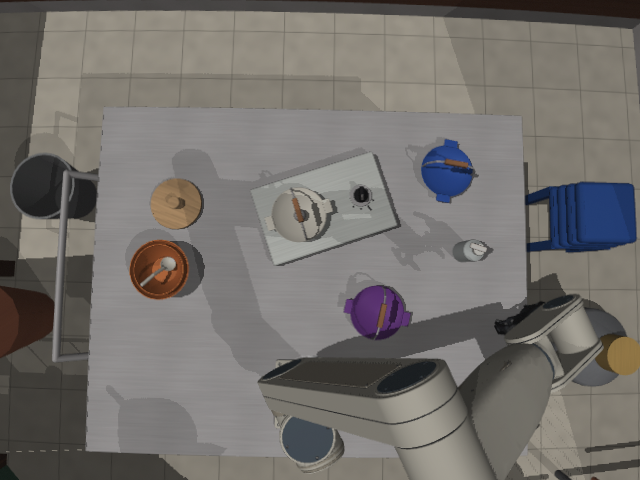

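The scene view shows the white dish on the warmer at about (365,262), the dial at (319,303), the bottle at (153,315), the bowls at (432,200) and the lid at (476,242). In the top view the white dish is at (300,215) and the dial at (362,195).

Things that could be taken for the dish (top view): white (300,215), blue (447,168), purple (378,312). I choose the white one, which stands on the warmer.

```bash
cat > m.py <<'E'
from h import *
def hm(c):
    v,u=np.mgrid[0:480,0:640]; uv=np.c_[u.ravel(),v.ravel()]
    P=depthpts(c,uv).reshape(480,640,3); P[c["range_z"]==0]=np.nan; return P
E
python3 - <<'E'
from m import *
c=cam("top"); s=cam("scene")
P=hm(c); z=P[...,2]
m=((z>.03)&(z<.056)&(P[...,0]>.3)).astype(np.uint8)
m[:, :245]=0; m[:,402:]=0; m[:150]=0;m[268:]=0
m=cv2.morphologyEx(m,cv2.MORPH_CLOSE,np.ones((15,15)))
cs,_=cv2.findContours(m,cv2.RETR_EXTERNAL,cv2.CHAIN_APPROX_NONE); k=max(cs,key=cv2.contourArea)
Q=plane(c,k.reshape(-1,2),.045)[:,:2].astype(np.float32)
r=cv2.minAreaRect(Q); print("rect",r, cv2.boxPoints(r))
mm=m>0; print("z med top",np.nanmedian(z[180:250,265:275]),np.nanmedian(z[m>0]))
# scene check
S=hm(s)
a=(S[...,2]>.035)&(S[...,2]<.05)&(S[...,0]>.3)&(abs(S[...,0]-r[0][0])<.25)&(abs(S[...,1]-r[0][1])<.28)
print("scene rect",cv2.minAreaRect(S[a][:,:2].astype(np.float32)))
def crop(c,x,y,w,h,k): return cv2.resize(c["image"][y:y+h,x:x+w],None,fx=k,fy=k,interpolation=cv2.INTER_CUBIC)
A=crop(c,250,150,150,120,4); B=crop(s,290,280,64,48,8)[:384]
cv2.imwrite("pics/topcrop.png",A); cv2.imwrite("pics/dial_scene.png",B)
# dish grip: brown
for n,cc,roi in(("top",c,(265,180,330,250)),("scene",s,(330,210,400,250))):
    hsv=cv2.cvtColor(cc["image"],cv2.COLOR_BGR2HSV); b=((hsv[...,0]>4)&(hsv[...,0]<20)&(hsv[...,1]>110)).astype(np.uint8)
    t=np.zeros_like(b);t[roi[1]:roi[3],roi[0]:roi[2]]=1;b&=t
    v,u=np.nonzero(b); print(n,"brown",len(u),u.mean(),v.mean()); 
    p=depthpts(cc,np.c_[u,v]); print(p.mean(0),np.median(p,0))
    mr=cv2.minAreaRect(plane(cc,np.c_[u,v],.18)[:,:2].astype(np.float32)); print(mr)
    bo=cv2.minAreaRect(np.c_[u,v].astype(np.float32)); print(bo)
E
```

```text
rect ((0.6007400155067444, -0.03745010495185852), (0.26022523641586304, 0.41911453008651733), 19.11475372314453) [[ 0.40917933  0.11794631]
 [ 0.5464231  -0.2780602 ]
 [ 0.7923007  -0.19284652]
 [ 0.65505695  0.20315999]]
z med top 0.04648140459883454 0.04679651039132726
scene rect ((0.5226401090621948, -0.0678170919418335), (0.43212923407554626, 0.42634183168411255), 18.78158187866211)
top brown 98 297.5 209.83673469387756
[0.57109969 0.03980916 0.18511901] [0.57057285 0.03979562 0.18624694]
((0.5724512934684753, 0.039900243282318115), (0.06972329318523407, 0.012865962460637093), 19.51746940612793)
((297.54998779296875, 209.65000915527344), (23.717082977294922, 4.427187919616699), 71.56504821777344)
scene brown 183 366.58469945355193 227.4153005464481
[0.59282105 0.02271947 0.19281192] [0.57755043 0.03601943 0.18226078]
((0.5757009387016296, 0.03729753941297531), (0.07802799344062805, 0.0347154475748539), 17.94396209716797)
((366.3499755859375, 227.4500274658203), (24.981992721557617, 7.589465141296387), 18.434947967529297)
```

View pics/topcrop.png

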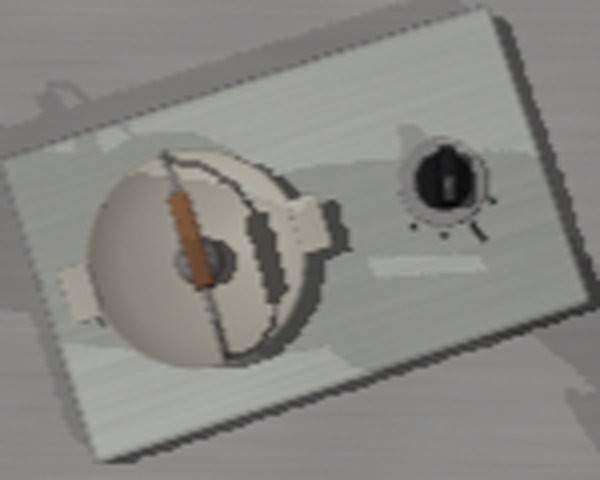

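View pics/dial_scene.png

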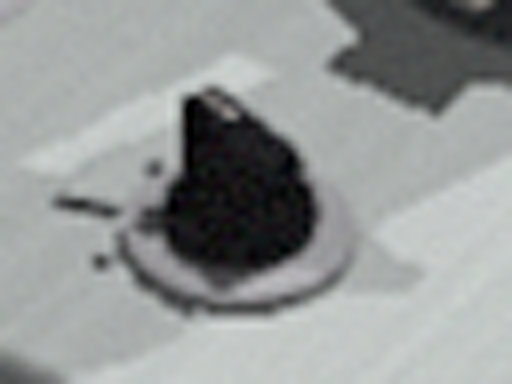

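The crops confirm the choice: a white dish with a wooden grip and a steel ball in the middle. The dial's long mark is at crop (478,230), with dots at (414,227), (445,236) and (491,200). The pointer seems to stand at the (445,236) dot, which is joint 1.2. I'll check that and the grips with numbers.

```bash
python3 - <<'E'
from m import *
c=cam("top"); s=cam("scene")
yaw=np.radians(19.1); R=np.array([[np.cos(yaw),-np.sin(yaw)],[np.sin(yaw),np.cos(yaw)]]); W=np.array([.6007,-.0375])
D=W+R@[0,-.125]; print("dial pred",D,"plate",W+R@[0,.085])
for n,cc in(("top",c),("scene",s)):
    P=hm(cc); near=np.hypot(P[...,0]-D[0],P[...,1]-D[1])<.04
    b=near&(P[...,2]>.062)&(P[...,2]<.105); q=P[b]; print(n,"bar pts",len(q),"z",np.nanpercentile(q[:,2],[10,50,95]),"mean",q.mean(0))
    mr=cv2.minAreaRect(q[:,:2].astype(np.float32)); print("  rect",mr)
    g=cv2.cvtColor(cc["image"],cv2.COLOR_BGR2GRAY)
    for zz,lab in((.089,"bright"),):
        v,u=np.nonzero(b); X=plane(cc,np.c_[u,v],zz); 
        w=np.argsort(-g[v,u].astype(int))[:8]
        for i in w: d=X[i,:2]-D; print("   ",u[i],v[i],g[v[i],u[i]],d.round(4),"joint",round(np.mod(np.pi+.9+yaw-np.arctan2(d[1],d[0]),2*np.pi),2))
    dk=((g<45)&near).astype(np.uint8); v,u=np.nonzero(dk); X=plane(cc,np.c_[u,v],.059); print("  dark@.059",cv2.minEnclosingCircle(X[:,:2].astype(np.float32)))
# tea ball / dish rim white in top
hsv=cv2.cvtColor(c["image"],cv2.COLOR_BGR2HSV); P=hm(c); G=W+R@[0,.085]
rim=(P[...,2]>.06)&(P[...,2]<.095)&(np.hypot(P[...,0]-G[0],P[...,1]-G[1])<.12)
q=P[rim]; mr=cv2.minAreaRect(q[:,:2].astype(np.float32)); print("dish rect",mr)
S=hm(s); rim=(S[...,2]>.06)&(S[...,2]<.095)&(np.hypot(S[...,0]-G[0],S[...,1]-G[1])<.12); print("dish scene",cv2.minAreaRect(S[rim][:,:2].astype(np.float32)))
# wooden bar axis fit by PCA in both
for n,cc,roi in(("top",c,(265,180,330,250)),("scene",s,(345,215,390,240))):
    h=cv2.cvtColor(cc["image"],cv2.COLOR_BGR2HSV); b=(h[...,0]>4)&(h[...,0]<20)&(h[...,1]>110)
    t=np.zeros_like(b);t[roi[1]:roi[3],roi[0]:roi[2]]=1; v,u=np.nonzero(b&t)
    X=plane(cc,np.c_[u,v],.182)[:,:2]; w,V=np.linalg.eigh(np.cov(X.T)); print(n,"wood mean",X.mean(0),"ang",np.degrees(np.arctan(V[1,1]/V[0,1])))
E
```

```text
dial pred [ 0.64160224 -0.15561861] plate [0.57288648 0.04282066]
top bar pts 99 z [0.06339605 0.08740011 0.09374662] mean [ 0.64039357 -0.15651689  0.08231979]
  rect ((0.6403641104698181, -0.15595276653766632), (0.042874906212091446, 0.04430714622139931), 39.01670455932617)
    370 196 122 [-0.0087 -0.0276] joint 6.25
    359 187 82 [0.0193 0.0073] joint 4.01
    361 196 75 [-0.0093  0.0007] joint 1.31
    361 195 74 [-0.0061  0.0008] joint 1.36
    362 195 73 [-0.006  -0.0024] joint 0.86
    362 196 72 [-0.0092 -0.0024] joint 0.98
    360 186 70 [0.0225 0.0041] joint 4.19
    361 186 64 [0.0226 0.001 ] joint 4.33
  dark@.059 ((0.6432722806930542, -0.15778975188732147), 0.02400779165327549)
scene bar pts 199 z [0.06503222 0.08063565 0.09084248] mean [ 0.64609563 -0.16146042  0.07924698]
  rect ((0.644766092300415, -0.16470308601856232), (0.04902141913771629, 0.03424466401338577), 7.818763256072998)
    314 291 160 [-0.0213 -0.0019] joint 1.14
    312 292 157 [-0.0208 -0.0081] joint 0.86
    312 293 154 [-0.0175 -0.0104] joint 0.7
    312 294 147 [-0.0143 -0.0127] joint 0.51
    312 295 135 [-0.0111 -0.015 ] joint 0.3
    312 297 135 [-0.0047 -0.0195] joint 6.18
    312 299 135 [ 0.0017 -0.024 ] joint 5.88
    312 296 133 [-0.0079 -0.0173] joint 0.09
  dark@.059 ((0.6292428970336914, -0.15355511009693146), 0.04219700023531914)
dish rect ((0.572363555431366, 0.04078981280326843), (0.17387866973876953, 0.18035677075386047), 61.4854850769043)
dish scene ((0.5733233690261841, 0.03839655965566635), (0.17310521006584167, 0.1889900267124176), 60.38324737548828)
top wood mean [0.57152856 0.03985834] ang 18.365339069428455
scene wood mean [0.57873056 0.03505216] ang 10.739358323427856
```

Pointer at about 1.2 rad, dial axis at (0.642, -0.156), dish grip at (0.572, 0.040), warmer yaw 19.1°. The sizes agree with those given. I need +36.4, +40.4, -16.7 cm and -0.43 rad to the dial; first I go above it.

```bash
python3 -m handwheel '[{"delta_pos":[2,2,2],"angular":[0,0,-0.03],"jaw":0},{"delta_pos":[5,5.5,4],"angular":[0,0,-0.08],"jaw":0},{"delta_pos":[8.5,9.5,5],"angular":[0,0,-0.14],"jaw":0},{"delta_pos":[12,13.5,5],"angular":[0,0,-0.2],"jaw":0},{"delta_pos":[15.5,17.5,5],"angular":[0,0,-0.26],"jaw":0},{"delta_pos":[19,21,5],"angular":[0,0,-0.32],"jaw":0},{"delta_pos":[22,24.5,5],"angular":[0,0,-0.38],"jaw":0},{"delta_pos":[24,26.5,5],"angular":[0,0,-0.43],"jaw":0}]' 40
python3 -m handwheel '[{"delta_pos":[2,2,0],"angular":[0,0,0],"jaw":0},{"delta_pos":[5,5.5,-2],"angular":[0,0,0],"jaw":0},{"delta_pos":[8.5,9.5,-4],"angular":[0,0,0],"jaw":0},{"delta_pos":[11,12.5,-6],"angular":[0,0,0],"jaw":0},{"delta_pos":[12.4,13.9,-8],"angular":[0,0,0],"jaw":0.3},{"delta_pos":[12.4,13.9,-10],"angular":[0,0,0],"jaw":0.3},{"delta_pos":[12.4,13.9,-10],"angular":[0,0,0],"jaw":0.3}]'
```

```text
t: 1.1
tool_pos: [0.5201, -0.2919, 0.2814]
eef_rot: [[0.0, 1.0, 0.031], [0.0, 0.031, -1.0], [-1.0, 0.0, -0.0]]
wrist_force: [-0.2, -0.7, 0.5]
finger_gap: 0.0854
t: 1.8
tool_pos: [0.6409, -0.1541, 0.178]
eef_rot: [[-0.006, 0.999, 0.033], [0.001, 0.033, -0.999], [-1.0, -0.006, -0.002]]
wrist_force: [-0.3, -0.3, -0.1]
finger_gap: 0.0598
```

```bash
python3 -m handwheel '[{"delta_pos":[0,0,-2],"angular":[0,0,0],"jaw":0.3},{"delta_pos":[0,0,-5],"angular":[0,0,0],"jaw":0.3},{"delta_pos":[0,0,-8],"angular":[0,0,0],"jaw":0.3},{"delta_pos":[0,0,-10],"angular":[0,0,0],"jaw":0.3},{"delta_pos":[0,0,-11],"angular":[0,0,0],"jaw":0.3},{"delta_pos":[0,0,-11.4],"angular":[0,0,0],"jaw":0.3},{"delta_pos":[0,0,-11.4],"angular":[0,0,0],"jaw":0.3}]' 40
python3 - <<'E'
from m import *
s=cam("scene"); cv2.imwrite("pics/dial_pre.png",cv2.resize(s["image"][210:350,250:430],None,fx=4,fy=4,interpolation=cv2.INTER_CUBIC))
E
```

```text
t: 2.5
tool_pos: [0.6429, -0.1559, 0.068]
eef_rot: [[0.001, 1.0, 0.031], [-0.0, 0.031, -1.0], [-1.0, 0.001, 0.0]]
wrist_force: [0.8, 0.1, 0.5]
finger_gap: 0.0597
```

View pics/dial_pre.png

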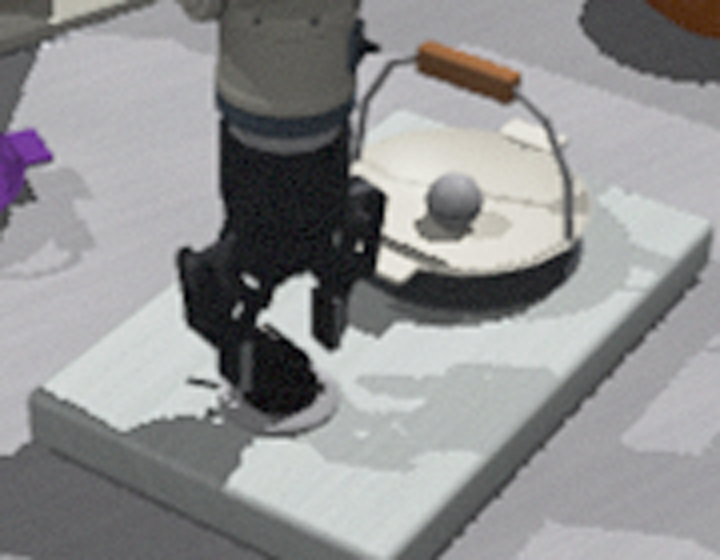

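The fingers straddle the bar (crop (275,375)): one in front at (245,360), the other behind at (330,315). Now I close.

```bash
python3 -m handwheel '[{"delta_pos":[0,0,0],"angular":[0,0,0],"jaw":0.6},{"delta_pos":[0,0,0],"angular":[0,0,0],"jaw":0.8},{"delta_pos":[0,0,0],"angular":[0,0,0],"jaw":1},{"delta_pos":[0,0,0],"angular":[0,0,0],"jaw":1},{"delta_pos":[0,0,0],"angular":[0,0,0],"jaw":1},{"delta_pos":[0,0,0],"angular":[0,0,0],"jaw":1}]' 40
python3 -c "
from workcell import robot
s=robot.state();print(s['wrist_force'],s['wrist_torque'],s['tool_pos'])"
```

```text
t: 3.15
tool_pos: [0.6429, -0.1558, 0.0681]
eef_rot: [[0.001, 0.999, 0.032], [-0.0, 0.032, -0.999], [-1.0, 0.001, 0.0]]
wrist_force: [-1.0, -1.2, 5.9]
finger_gap: 0.0132
[-1.00822872 -1.17107311  5.94512156] [-0.09252889  0.27630139 -0.00537111] [ 0.64290061 -0.15577889  0.06813677]
```

```bash
python3 -m handwheel '[{"delta_pos":[0,0,0],"angular":[0,0,0.08],"jaw":1},{"delta_pos":[0,0,0],"angular":[0,0,0.18],"jaw":1},{"delta_pos":[0,0,0],"angular":[0,0,0.3],"jaw":1},{"delta_pos":[0,0,0],"angular":[0,0,0.42],"jaw":1},{"delta_pos":[0,0,0],"angular":[0,0,0.52],"jaw":1},{"delta_pos":[0,0,0],"angular":[0,0,0.6],"jaw":1},{"delta_pos":[0,0,0],"angular":[0,0,0.6],"jaw":1},{"delta_pos":[0,0,0],"angular":[0,0,0.6],"jaw":1}]' 40
python3 -m handwheel '[{"delta_pos":[0,0,0],"angular":[0,0,0],"jaw":0.7},{"delta_pos":[0,0,0],"angular":[0,0,0],"jaw":0.3},{"delta_pos":[0,0,0],"angular":[0,0,0],"jaw":0.3},{"delta_pos":[0,0,0],"angular":[0,0,0],"jaw":0.3},{"delta_pos":[0,0,1.5],"angular":[0,0,0],"jaw":0.3},{"delta_pos":[0,0,5],"angular":[0,0,0],"jaw":0.3},{"delta_pos":[0,0,9],"angular":[0,0,0],"jaw":0.3},{"delta_pos":[0,0,13],"angular":[0,0,0],"jaw":0.3}]'
```

```text
t: 3.95
tool_pos: [0.6425, -0.1547, 0.0682]
eef_rot: [[-0.0, 0.807, 0.591], [0.001, 0.591, -0.807], [-1.0, 0.001, -0.001]]
wrist_force: [-2.2, 2.8, 7.0]
finger_gap: 0.0132
t: 4.75
tool_pos: [0.6423, -0.1555, 0.1995]
eef_rot: [[-0.0, 0.807, 0.591], [-0.0, 0.591, -0.807], [-1.0, -0.0, -0.0]]
wrist_force: [0.7, -0.8, -0.4]
finger_gap: 0.0599
```

Now to a point over the dish (-7.0, +19.6 cm, turn -0.31), stopping high for a look at the dial and the grip.

```bash
python3 -m handwheel '[{"delta_pos":[0,0,3],"angular":[0,0,-0.03],"jaw":0.1},{"delta_pos":[-0.5,1.5,6],"angular":[0,0,-0.08],"jaw":0.1},{"delta_pos":[-2,5,9],"angular":[0,0,-0.14],"jaw":0.1},{"delta_pos":[-3.5,9.5,10],"angular":[0,0,-0.2],"jaw":0.1},{"delta_pos":[-5,14,10],"angular":[0,0,-0.26],"jaw":0.1},{"delta_pos":[-6.3,17.6,10],"angular":[0,0,-0.29],"jaw":0.1},{"delta_pos":[-7,19.6,10],"angular":[0,0,-0.31],"jaw":0.1},{"delta_pos":[-7,19.6,10],"angular":[0,0,-0.31],"jaw":0.1}]'
python3 - <<'E'
from m import *
s=cam("scene");c=cam("top")
A=cv2.resize(s["image"][140:340,250:450],(600,600),interpolation=cv2.INTER_CUBIC)
B=cv2.resize(c["image"][165:225,335:395],(200,200),interpolation=cv2.INTER_CUBIC)
C=cv2.resize(s["image"][280:325,297:342],(200,200),interpolation=cv2.INTER_CUBIC)
D=cv2.resize(c["image"][150:270,250:400],(200,160))
cv2.imwrite("pics/after.png",np.hstack([A,np.vstack([B,C,D,np.zeros((40,200,3),np.uint8)])]))
E
```

```text
t: 5.55
tool_pos: [0.5715, 0.0429, 0.2987]
eef_rot: [[0.001, 0.948, 0.319], [0.001, 0.319, -0.948], [-1.0, 0.001, -0.0]]
wrist_force: [0.5, 0.2, 0.2]
finger_gap: 0.0768
```

View pics/after.png

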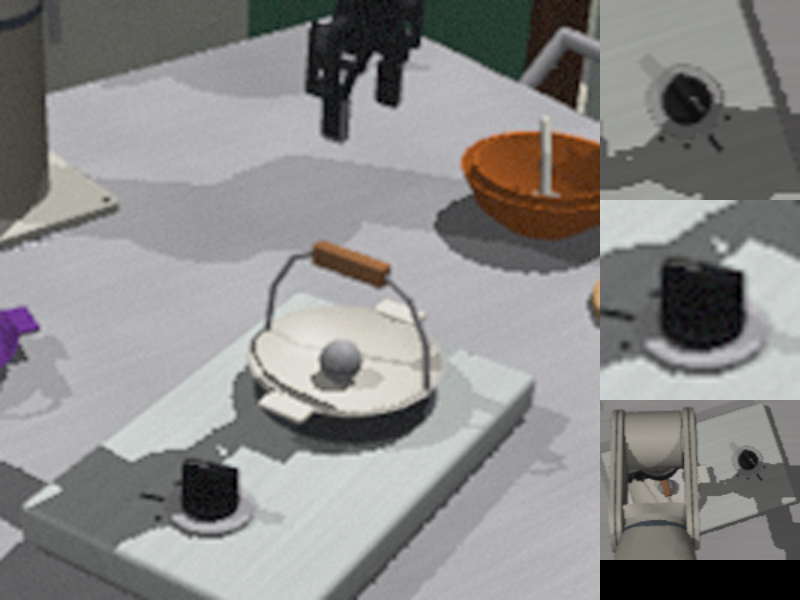

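The pointer now aims at the long mark (top inset (697,98) towards (712,140)). Dish and ball are undisturbed: ball at (340,357), wooden grip at (350,263). Descend 14.2 cm.

```bash
python3 -m handwheel '[{"delta_pos":[0,0,-1],"angular":[0,0,0],"jaw":0.1},{"delta_pos":[0,0,-4],"angular":[0,0,0],"jaw":0.1},{"delta_pos":[0,0,-7.5],"angular":[0,0,0],"jaw":0.1},{"delta_pos":[0,0,-10.5],"angular":[0,0,0],"jaw":0.1},{"delta_pos":[0,0,-12.7],"angular":[0,0,0],"jaw":0.1},{"delta_pos":[0,0,-13.8],"angular":[0,0,0],"jaw":0.1},{"delta_pos":[0,0,-14.2],"angular":[0,0,0],"jaw":0.1},{"delta_pos":[0,0,-14.2],"angular":[0,0,0],"jaw":0.3}]' 60
python3 - <<'E'
from m import *
s=cam("scene");A=cv2.resize(s["image"][170:300,300:440],None,fx=4,fy=4,interpolation=cv2.INTER_CUBIC)
cv2.imwrite("pics/pregrip.png",A); print(robot.state()["tool_pos"])
b=cv2.cvtColor(s["image"],cv2.COLOR_BGR2HSV); m=(b[...,0]>4)&(b[...,0]<20)&(b[...,1]>110); m[:210]=0;m[245:]=0;m[:,:340]=0;m[:,395:]=0
v,u=np.nonzero(m); P=depthpts(s,np.c_[u,v]); P=P[np.hypot(P[:,0]-.572,P[:,1]-.04)<.06]; print("wood",len(P),P.mean(0),P[P[:,2]>.183].mean(0))
E
```

```text
t: 6.45
tool_pos: [0.5728, 0.04, 0.1552]
eef_rot: [[-0.0, 0.949, 0.316], [-0.0, 0.316, -0.949], [-1.0, -0.0, -0.0]]
wrist_force: [0.7, 0.1, 1.0]
finger_gap: 0.0641
[0.57312714 0.04014032 0.15591489]
wood 114 [0.58960068 0.04200169 0.18066759] [0.58871649 0.04175657 0.18523469]
```

View pics/pregrip.png

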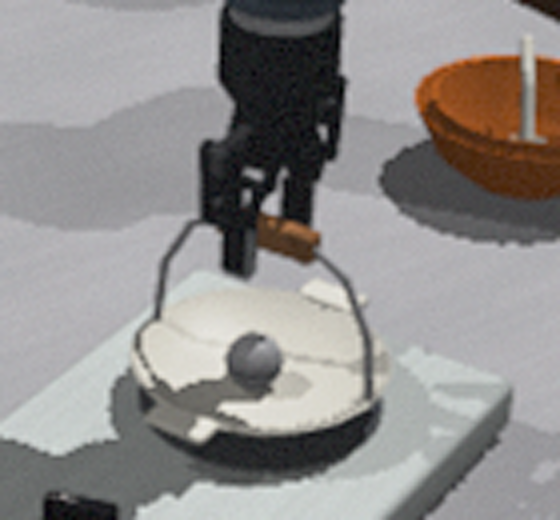

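The fingers straddle the wooden grip (crop (285,237)), and the ball is in the middle at (254,358). Close gently.

```bash
python3 -m handwheel '[{"delta_pos":[0,0,0],"angular":[0,0,0],"jaw":0.5},{"delta_pos":[0,0,0],"angular":[0,0,0],"jaw":0.65},{"delta_pos":[0,0,0],"angular":[0,0,0],"jaw":0.7},{"delta_pos":[0,0,0],"angular":[0,0,0],"jaw":0.74},{"delta_pos":[0,0,0],"angular":[0,0,0],"jaw":0.78},{"delta_pos":[0,0,0],"angular":[0,0,0],"jaw":0.82},{"delta_pos":[0,0,0],"angular":[0,0,0],"jaw":0.86},{"delta_pos":[0,0,0],"angular":[0,0,0],"jaw":0.9}]' 60
python3 -m handwheel '[{"delta_pos":[0,0,0],"angular":[0,0,0],"jaw":1},{"delta_pos":[0,0,0],"angular":[0,0,0],"jaw":1},{"delta_pos":[0,0,0],"angular":[0,0,0],"jaw":1},{"delta_pos":[0,0,0],"angular":[0,0,0],"jaw":1}]' 60
python3 -c "
from workcell import robot
s=robot.state();print(s['wrist_force'],s['wrist_torque'],s['tool_pos'])"
```

```text
t: 7.3
tool_pos: [0.5725, 0.0407, 0.1555]
eef_rot: [[0.0, 0.949, 0.316], [0.0, 0.316, -0.949], [-1.0, 0.0, -0.0]]
wrist_force: [-0.6, 1.8, 2.1]
finger_gap: 0.0155
t: 7.7
tool_pos: [0.5725, 0.0406, 0.1555]
eef_rot: [[0.0, 0.949, 0.316], [0.0, 0.316, -0.949], [-1.0, 0.0, -0.0]]
wrist_force: [-1.4, 2.7, 4.0]
finger_gap: 0.0155
[-1.35477004  2.72766539  3.95265512] [0.4277756  0.2177454  0.02641705] [0.57253215 0.04060438 0.15545897]
```

```bash
python3 -m handwheel '[{"delta_pos":[0,0,0.2],"angular":[0,0,0],"jaw":1},{"delta_pos":[0,0,0.5],"angular":[0,0,0],"jaw":1},{"delta_pos":[0,0,0.9],"angular":[0,0,0],"jaw":1},{"delta_pos":[0,0,1.3],"angular":[0,0,0],"jaw":1},{"delta_pos":[0,0,1.7],"angular":[0,0,0],"jaw":1},{"delta_pos":[0,0,1.9],"angular":[0,0,0],"jaw":1},{"delta_pos":[0,0,2],"angular":[0,0,0],"jaw":1},{"delta_pos":[0,0,2],"angular":[0,0,0],"jaw":1}]' 60
python3 - <<'E'
from m import *
s=cam("scene");A=cv2.resize(s["image"][170:300,300:440],None,fx=4,fy=4,interpolation=cv2.INTER_CUBIC)
cv2.imwrite("pics/lift1.png",A); t=robot.state(); print(t["wrist_force"],t["wrist_torque"],t["tool_pos"])
E
```

```text
t: 8.5
tool_pos: [0.5725, 0.0405, 0.1755]
eef_rot: [[0.0, 0.949, 0.316], [0.0, 0.316, -0.949], [-1.0, 0.0, 0.0]]
wrist_force: [0.4, 0.6, -4.1]
finger_gap: 0.0148
[ 0.63441309 -0.48386712 -2.90615631] [ 0.01688058 -0.0211112   0.04106759] [0.57243146 0.04051105 0.17532952]
```

View pics/lift1.png

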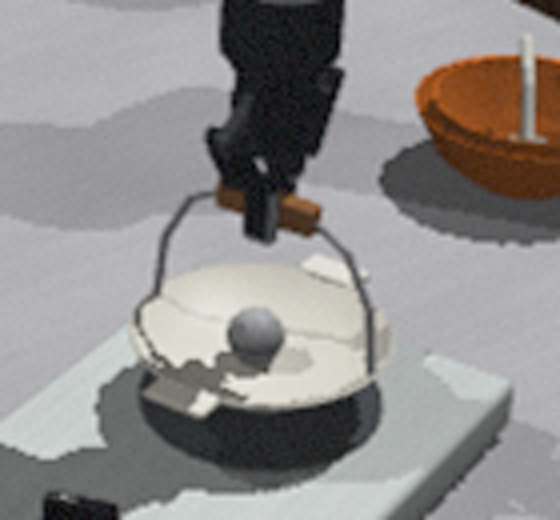

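The dish is off the plate and level, with the ball still central at (256,335). Moment at the wrist is near zero. Lift 8 cm more, then make a slow quarter turn of +1.57 rad (bar now at 18.4°, goal 109.1°, so 1.58).

```bash
python3 -m handwheel '[{"delta_pos":[0,0,0.2],"angular":[0,0,0],"jaw":1},{"delta_pos":[0,0,0.6],"angular":[0,0,0],"jaw":1},{"delta_pos":[0,0,1.2],"angular":[0,0,0],"jaw":1},{"delta_pos":[0,0,1.8],"angular":[0,0,0],"jaw":1},{"delta_pos":[0,0,2.4],"angular":[0,0,0],"jaw":1},{"delta_pos":[0,0,3],"angular":[0,0,0],"jaw":1},{"delta_pos":[0,0,3.6],"angular":[0,0,0],"jaw":1},{"delta_pos":[0,0,4.2],"angular":[0,0,0],"jaw":1}]' 60
python3 -m handwheel '[{"delta_pos":[0,0,0.6],"angular":[0,0,0],"jaw":1},{"delta_pos":[0,0,1.2],"angular":[0,0,0],"jaw":1},{"delta_pos":[0,0,1.8],"angular":[0,0,0],"jaw":1},{"delta_pos":[0,0,2.4],"angular":[0,0,0],"jaw":1},{"delta_pos":[0,0,3],"angular":[0,0,0],"jaw":1},{"delta_pos":[0,0,3.5],"angular":[0,0,0],"jaw":1},{"delta_pos":[0,0,3.8],"angular":[0,0,0],"jaw":1},{"delta_pos":[0,0,3.8],"angular":[0,0,0],"jaw":1}]' 60
python3 -m handwheel '[{"delta_pos":[0,0,0],"angular":[0,0,0],"jaw":1},{"delta_pos":[0,0,0],"angular":[0,0,0.01],"jaw":1},{"delta_pos":[0,0,0],"angular":[0,0,0.03],"jaw":1},{"delta_pos":[0,0,0],"angular":[0,0,0.06],"jaw":1},{"delta_pos":[0,0,0],"angular":[0,0,0.1],"jaw":1},{"delta_pos":[0,0,0],"angular":[0,0,0.15],"jaw":1},{"delta_pos":[0,0,0],"angular":[0,0,0.2],"jaw":1},{"delta_pos":[0,0,0],"angular":[0,0,0.25],"jaw":1}]' 60
python3 -m handwheel '[{"delta_pos":[0,0,0],"angular":[0,0,0.05],"jaw":1},{"delta_pos":[0,0,0],"angular":[0,0,0.1],"jaw":1},{"delta_pos":[0,0,0],"angular":[0,0,0.15],"jaw":1},{"delta_pos":[0,0,0],"angular":[0,0,0.2],"jaw":1},{"delta_pos":[0,0,0],"angular":[0,0,0.25],"jaw":1},{"delta_pos":[0,0,0],"angular":[0,0,0.3],"jaw":1},{"delta_pos":[0,0,0],"angular":[0,0,0.35],"jaw":1},{"delta_pos":[0,0,0],"angular":[0,0,0.4],"jaw":1}]' 60
python3 - <<'E'
from m import *
s=cam("scene");A=cv2.resize(s["image"][130:290,290:450],(640,600),interpolation=cv2.INTER_CUBIC)
cv2.imwrite("pics/turn1.png",A); t=robot.state(); print(t["wrist_force"],t["wrist_torque"],t["tool_pos"])
E
```

```text
t: 9.35
tool_pos: [0.5725, 0.0405, 0.2179]
eef_rot: [[0.0, 0.949, 0.316], [0.0, 0.316, -0.949], [-1.0, 0.0, 0.0]]
wrist_force: [-0.1, -0.5, -3.3]
finger_gap: 0.0153
t: 10.15
tool_pos: [0.5727, 0.0405, 0.2558]
eef_rot: [[0.001, 0.949, 0.316], [0.0, 0.316, -0.949], [-1.0, 0.001, 0.0]]
wrist_force: [-0.0, -0.2, -3.5]
finger_gap: 0.015
t: 10.95
tool_pos: [0.5725, 0.0405, 0.2552]
eef_rot: [[-0.0, 0.839, 0.544], [0.0, 0.544, -0.839], [-1.0, -0.0, -0.0]]
wrist_force: [0.2, -0.1, -3.6]
finger_gap: 0.0152
t: 11.75
tool_pos: [0.5725, 0.0405, 0.2552]
eef_rot: [[-0.0, 0.561, 0.828], [-0.0, 0.828, -0.561], [-1.0, -0.0, -0.0]]
wrist_force: [-0.9, 0.0, -3.3]
finger_gap: 0.0151
[ 0.54265769 -0.15195586 -3.58754999] [ 0.00301405  0.01334475 -0.0043973 ] [0.57245971 0.04050136 0.25522327]
```

View pics/turn1.png

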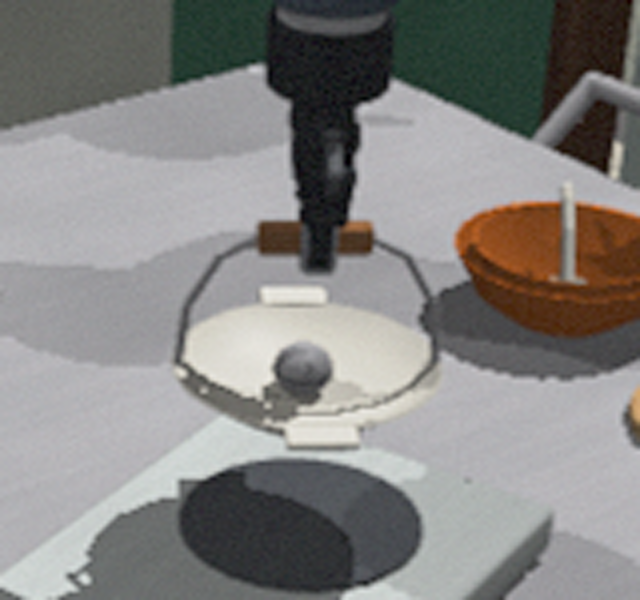

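The dish is level and the ball central (304,365), clear of the plate. 0.93 rad remain.

```bash
python3 -m handwheel '[{"delta_pos":[0,0,0],"angular":[0,0,0.01],"jaw":1},{"delta_pos":[0,0,0],"angular":[0,0,0.04],"jaw":1},{"delta_pos":[0,0,0],"angular":[0,0,0.09],"jaw":1},{"delta_pos":[0,0,0],"angular":[0,0,0.15],"jaw":1},{"delta_pos":[0,0,0],"angular":[0,0,0.21],"jaw":1},{"delta_pos":[0,0,0],"angular":[0,0,0.27],"jaw":1},{"delta_pos":[0,0,0],"angular":[0,0,0.33],"jaw":1},{"delta_pos":[0,0,0],"angular":[0,0,0.39],"jaw":1}]' 60
python3 -m handwheel '[{"delta_pos":[0,0,0],"angular":[0,0,0.06],"jaw":1},{"delta_pos":[0,0,0],"angular":[0,0,0.12],"jaw":1},{"delta_pos":[0,0,0],"angular":[0,0,0.18],"jaw":1},{"delta_pos":[0,0,0],"angular":[0,0,0.24],"jaw":1},{"delta_pos":[0,0,0],"angular":[0,0,0.3],"jaw":1},{"delta_pos":[0,0,0],"angular":[0,0,0.35],"jaw":1},{"delta_pos":[0,0,0],"angular":[0,0,0.4],"jaw":1},{"delta_pos":[0,0,0],"angular":[0,0,0.44],"jaw":1}]' 60
python3 -m handwheel '[{"delta_pos":[0,0,0],"angular":[0,0,0.04],"jaw":1},{"delta_pos":[0,0,0],"angular":[0,0,0.07],"jaw":1},{"delta_pos":[0,0,0],"angular":[0,0,0.09],"jaw":1},{"delta_pos":[0,0,0],"angular":[0,0,0.1],"jaw":1},{"delta_pos":[0,0,0],"angular":[0,0,0.1],"jaw":1},{"delta_pos":[0,0,0],"angular":[0,0,0.1],"jaw":1},{"delta_pos":[0,0,0],"angular":[0,0,0.1],"jaw":1},{"delta_pos":[0,0,0],"angular":[0,0,0.1],"jaw":1}]' 60
python3 - <<'E'
from m import *
s=cam("scene");c=cam("top")
cv2.imwrite("pics/final_s.png",cv2.resize(s["image"][130:340,270:490],(629,600),interpolation=cv2.INTER_CUBIC)); 
t=robot.state(); print(t["wrist_force"],t["wrist_torque"],t["tool_pos"],"jaw yaw",np.degrees(np.arctan2(t["eef_rot"][1,2],t["eef_rot"][0,2])))
# dish centre, rim and level by depth (scene); wood axis; ball
P=hm(s); n=np.hypot(P[...,0]-.5725,P[...,1]-.0405)<.13; g=cv2.cvtColor(s["image"],cv2.COLOR_BGR2HSV)
w=(g[...,0]>4)&(g[...,0]<20)&(g[...,1]>110)&n&(P[...,2]>.24); v,u=np.nonzero(w); X=plane(s,np.c_[u,v],.28)[:,:2]
W,V=np.linalg.eigh(np.cov(X.T)); print("wood ang",np.degrees(np.arctan2(V[1,1],V[0,1])),len(u))
r=n&(P[...,2]>.14)&(P[...,2]<.2); q=P[r]; print("dish",cv2.minAreaRect(q[:,:2].astype(np.float32)),np.percentile(q[:,2],[2,98]))
E
```

```text
t: 12.6
tool_pos: [0.5725, 0.0405, 0.2553]
eef_rot: [[-0.0, 0.204, 0.979], [0.0, 0.979, -0.204], [-1.0, 0.0, -0.0]]
wrist_force: [0.0, 0.1, -3.6]
finger_gap: 0.0148
t: 13.4
tool_pos: [0.5725, 0.0405, 0.2553]
eef_rot: [[-0.0, -0.232, 0.973], [-0.0, 0.973, 0.232], [-1.0, -0.0, -0.0]]
wrist_force: [-0.2, -0.1, -3.2]
finger_gap: 0.015
t: 14.2
tool_pos: [0.5725, 0.0405, 0.2553]
eef_rot: [[0.0, -0.325, 0.946], [-0.0, 0.946, 0.325], [-1.0, -0.0, -0.0]]
wrist_force: [0.2, 0.0, -3.7]
finger_gap: 0.0148
[-0.56928327 -0.18389876 -4.36651393] [-0.01513386  0.04441312  0.03416794] [0.5724851  0.04048416 0.25530572] jaw yaw 18.96117916246088
wood ang 129.47296146753735 83
dish ((0.5763457417488098, 0.03621812164783478), (0.17288687825202942, 0.18315158784389496), 65.72132110595703) [0.15853656 0.19240647]
```

View pics/final_s.png

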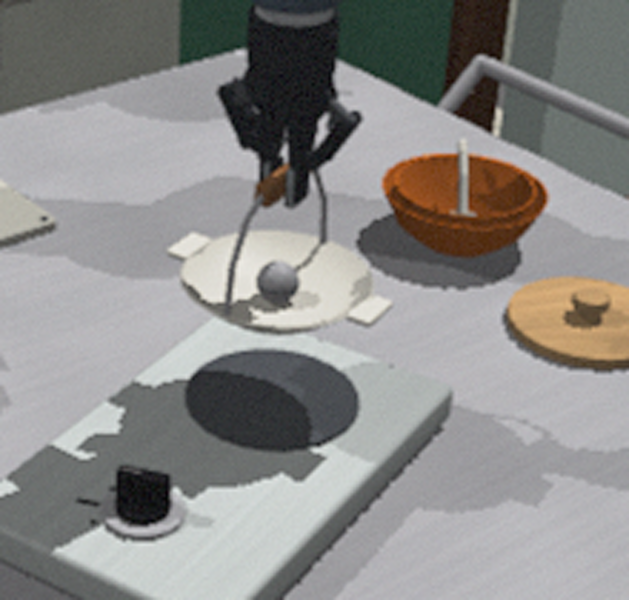

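Dish aloft and the ball central at (278,283). The ears are at (190,247) and (370,308), and the dial is still at the long mark. The wood axis is mostly hidden, and the 129° from it disagrees with the jaw yaw of 19° (bar 109°), so I check the ears, the level and the dial by number.

```bash
python3 - <<'E'
from m import *
s=cam("scene"); P=hm(s); im=s["image"]
k=np.array([220/629,210/600]); e=np.array([[190,247],[370,308],[278,283]])*k+[270,130]
X=plane(s,e[:2],.175); d=X[1]-X[0]; print("ears",X.round(3),"dist",np.linalg.norm(d),"ang",np.degrees(np.arctan2(d[1],d[0])),"mid",X.mean(0))
print("ball",plane(s,e[2:],.177))
for q in e: 
    u,v=q.round().astype(int); print("depth z",np.nanmedian(P[v-1:v+2,u-1:u+2,2]))
g=cv2.cvtColor(im,cv2.COLOR_BGR2HSV); white=(g[...,1]<45)&(g[...,2]>150)
r=np.hypot(P[...,0]-.5725,P[...,1]-.0405); n=white&(r<.083)&(r>.03)&(P[...,2]>.14)&(P[...,2]<.19)
# radially symmetric dish: fit z=a+bx+cy+d r^2+e r^4
q=P[n]; x=q[:,0]-.5725;y=q[:,1]-.0405; R=x*x+y*y
A=np.c_[np.ones(len(x)),x,y,R,R*R]; c=np.linalg.lstsq(A,q[:,2],rcond=None)[0]; print("tilt deg",np.degrees(c[1:3]),len(x))
# dial pointer in this view
c=cam("top"); B=cv2.resize(c["image"][165:225,335:395],(400,400),interpolation=cv2.INTER_CUBIC)
C=cv2.resize(s["image"][280:325,297:342],(400,400),interpolation=cv2.INTER_CUBIC); cv2.imwrite("pics/dial_end.png",np.hstack([B,C]))
E
```

```text
ears [[0.48  0.015 0.175]
 [0.656 0.078 0.175]] dist 0.18770612601803385 ang 19.585499135186467 mid [0.56806916 0.04609468 0.175     ]
ball [[0.57980272 0.0369599  0.177     ]]
depth z 0.18195909341760352
depth z 0.18147049251167702
depth z 0.18652537945174985
tilt deg [-0.77152349  1.1818303 ] 1233
```

View pics/dial_end.png

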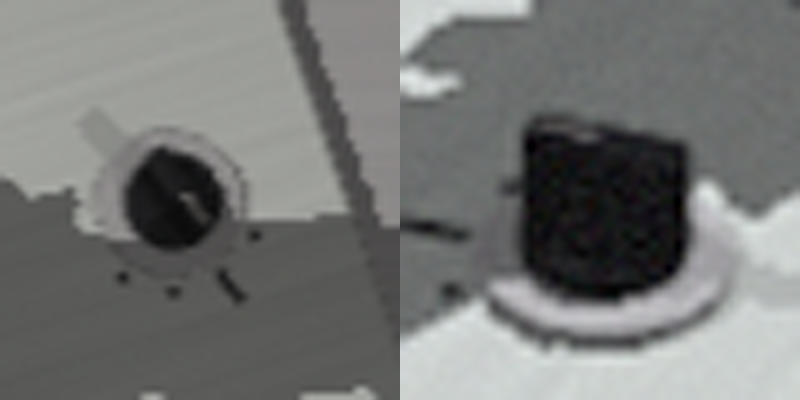

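The pointer line (195,207) aims at the long mark (230,285). The ear axis is at 19.6° against the warmer's x at 19.1°, and both ears stand at 0.182 m. I hand in.

```bash
python3 -c "
from workcell import robot
print(robot.job_done()); s=robot.state(); print(s['t'],s['wrist_force'],s['tool_pos'],s['finger_gap'])"
```

```text
the job is handed in; nothing more can be done
None
the job is handed in; nothing more can be done
```

The dial is on the long keep-warm mark, and the white dish is held about 10 cm above the hot plate, turned a quarter. I turned the dial first, then lifted the dish straight up by its wooden grip and turned it in the air. I handed the job in at about 14.4 s.

**Last checks:**
- **Dial:** the pointer line aims at the long mark, judged by eye in the top view.
- **Turn:** the jaw yaw is 19.0° and the ear axis 19.6°, against 19.1° for the warmer's x axis. So the handle runs along the warmer's length and an ear faces across the cart.
- **Level:** both ears stand at 0.182 m, and the wrist moment is near zero.
- **Other things:** I never touched the bottle, bowls or lid. The bowls and lid looked unmoved in the last picture; the bottle was outside it.

**Checks that disagreed:**
- **Handle angle:** a colour fit of the wooden grip gave 129°, not 109°. The gripper hides most of it, so I disregarded that fit.
- **Tilt:** a rough depth fit of the dish floor suggested about 1° of tilt, within what I take to be its noise.
- **Tea ball:** it looks central in the pictures. A coarse pixel estimate puts it up to about 8 mm from the tool axis, and I did not refine that.

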